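Load the label feeder and key in its start sequence

ROBOT

A 6-joint arm with a two-finger parallel gripper is mounted at the origin on the work surface. World frame = base frame: x ahead of the robot, y to its left, z up, the work surface at z = 0. Lengths are in mm, angles in rad, forces in N, time in s.
With the tool pointing down it reaches from about 300 to 775 mm from the base axis. Payload 14.6 kg.
Tool frame: the origin (TCP) lies midway between the tips of the shut fingers; the grasp point (between the pads) lies 19 mm behind it; z points along the fingers, y is the line along which they close (so a half turn about z gives the same grasp; the last joint's range is limited). The gripper opens to 94 mm and grips with 3 to 60 N. Pads are 16 mm wide; open, the fingers measure 119 mm over their backs; the gripper's body (75 mm by 177 mm) begins 78 mm behind the grasp point.
Start: joints at [-1.34, 0.3, 1.521, -0, 1.321, -0.067], TCP at [161.373, -525.783, 205.446] pointing down, gripper open.
Joint ranges: [-3.03, 3.03], [-0.79, 2.21], [0.23, 2.52], [-1.04, 4.18], [0, 3.07], [-2.55, 2.55]. Speed limits (rad/s): [2.22, 2.22, 2.57, 3.14, 3.14, 3.14].

INTERFACE

Orientations are given as a unit quaternion [w, x, y, z].
In Python, from bench import r, vision gives the robot as it stands.
- The arm moves only by the tool step_arm, never from a script. Its arguments are lists of equal length, an entry for each row: "linear": the shift along the tool's x, y, z each as a share of 120 mm, from -1 to 1, a list of three; "turn": the turn, a rotation vector about the tool's x, y, z each as a share of 60 degrees, from -1 to 1, a list of three; "jaw": the finger opening in mm, from 0 to 94. A call has 1 to 8 rows; each row shifts and turns the commanded pose from where the row before left it, along the tool's axes as they then stand; what a row does not reach is not made up. A row lasts 1/12 s, in which the tool goes at most 41.7 mm and 7.16 degrees, less where a joint would pass 70% of its speed; a pose out of reach is approached as far as the arm can. A call with a number of a shift or a turn outside -1 to 1 is refused whole. A call with a gripper value outside its range is refused whole. The fingers move at their own pace and stop on an object; "grip_force" is the grip in N (left out, the last holds). Time passes only in rows, so rows that do not move let the fingers close. It gives the time, the measured TCP pose, the force, the opening and the grip force at its end, in the units of the state.
- r.sense(): the state, without advancing time (a new reading comes with each control period).
- vision.get_image(name): name is "scene" or "top" or "wrist"; returns a dict with "frame" (384x512x3 uint8, red, green, blue), "fx", "fy", "cx", "cy" (pixels), "R" (3x3) and "t" (3): a world point X has camera coordinates R X + t. Camera axes: x right, y down, z forward; pixel columns grow to the right and rows downward; lengths in mm; the calibration is good to about 2 mm. A picture is of the moment at which its call begins. There is no depth.
- r.hand_in(): hands the job in; it is judged then, once.
Trained networks look in the newest picture that a camera, given by its name, has taken for a name from the list of things; names that differ only in an ending like _2 or _b are one class to them, and where a whole thing is asked for, a point or a joint stands for the part that bears it (a point fixed in the world has none). Each returns a list of dicts, best first, with "confidence" (0 to 1); they miss things now and then, are a little off and sometimes report something else, mostly with a low value. They report only what shows in the picture. A call takes as long as a camera call. They do not tell look-alikes from the thing itself.
- vision.look_for(camera, thing): "box" ([left, top, width, height] in pixels, round what is visible of it).
- vision.outline_of(camera, thing): "region" (384x512 bool, what is visible of it) and "box" ([left, top, width, height] in pixels, round what is visible of it).
The state is a dict: "time": time; "qpos": joint angles; "qvel": joint speeds; "joint_efforts": joint torques, N m; "position": TCP position; "orientation": TCP orientation; "ft_force": force on the tool from outside, world axes, zero at the start; "ft_torque": the same for the moment, N m; "grip_width": opening from 0.0 (shut) to 1.0 (fully open); "gripper_force": force on a finger pad.
Only numpy, scipy, OpenCV 4.12 (cv2) and the standard library are available. Lean on these libraries where they do the work, as an engineer would, in place of code of your own. Each camera call takes 0.05 s, during which the arm holds its last target. There are 200 camera calls.

TASK

Press the white key and then the yellow key to wake the label feeder, then slide every label roll whose core fits down over its upright spindle, and lay the rolls with too narrow a core in the pale wooden tray. Once all rolls are sorted, key in the start sequence blue, yellow, blue again, green, white: always one key at a time, fully down and let up again before the next. Never press the red key, and leave the other things on the desk where they are.

Things in the scene. Friction and masses are not known exactly. Their poses are not given: they have to be found in the camera images.
- roll_a: paper label roll standing on its flat end, 60 mm across and 32 mm tall, about 0.12 kg; origin at the centre of its underside, z up its core. Some rolls have a 32 mm core that slides over the 27 mm spindle, others a 20 mm core that does not; which is which is not told here (look at them, or try them on the spindle). None if this roll is absent
- roll_b: paper label roll standing on its flat end, 60 mm across and 32 mm tall, about 0.12 kg; origin at the centre of its underside, z up its core. Some rolls have a 32 mm core that slides over the 27 mm spindle, others a 20 mm core that does not; which is which is not told here (look at them, or try them on the spindle). None if this roll is absent
- roll_c: paper label roll standing on its flat end, 60 mm across and 32 mm tall, about 0.12 kg; origin at the centre of its underside, z up its core. Some rolls have a 32 mm core that slides over the 27 mm spindle, others a 20 mm core that does not; which is which is not told here (look at them, or try them on the spindle). None if this roll is absent
- roll_d: paper label roll standing on its flat end, 60 mm across and 32 mm tall, about 0.12 kg; origin at the centre of its underside, z up its core. Some rolls have a 32 mm core that slides over the 27 mm spindle, others a 20 mm core that does not; which is which is not told here (look at them, or try them on the spindle). None if this roll is absent
- roll_e: paper label roll standing on its flat end, 60 mm across and 32 mm tall, about 0.12 kg; origin at the centre of its underside, z up its core. Some rolls have a 32 mm core that slides over the 27 mm spindle, others a 20 mm core that does not; which is which is not told here (look at them, or try them on the spindle). None if this roll is absent
- roll_f: paper label roll standing on its flat end, 60 mm across and 32 mm tall, about 0.12 kg; origin at the centre of its underside, z up its core. Some rolls have a 32 mm core that slides over the 27 mm spindle, others a 20 mm core that does not; which is which is not told here (look at them, or try them on the spindle). None if this roll is absent
- spindle_foot (a point): centre of the foot of the feeder's upright steel spindle (27 mm across), at the top of the feeder's white base plate (150 x 150 mm, 20 mm thick), where the first roll comes to rest; up to three rolls stack there. A grey machine body, 55 mm tall, begins 75 mm from the spindle on the feeder's +x side
- spindle_top (a point): top of the spindle, 86 mm above its foot; the last 6 mm taper to 18 mm across
- tray: low open tray of pale wood, outside 160 (x) x 230 (y) x 30 mm tall, walls and floor 5 mm, fixed to the desk; origin at the centre of its underside
- key_white_top (a point): centre of the top face of the white spring key: 32 mm across, standing 12 mm proud of its round black housing when up, in a row of five at 52 mm spacing on a fixed grey console (90 x 290 x 30 mm; key tops 54 mm above the desk when up); colours change places. z up
- key_white (a joint): travel of the white key: 0 up, 0.008 fully down (5 N); it springs back
- key_blue_top (a point): centre of the top face of the blue spring key: 32 mm across, standing 12 mm proud of its round black housing when up, in a row of five at 52 mm spacing on a fixed grey console (90 x 290 x 30 mm; key tops 54 mm above the desk when up); colours change places. z up
- key_blue (a joint): travel of the blue key: 0 up, 0.008 fully down (5 N); it springs back
- key_yellow_top (a point): centre of the top face of the yellow spring key: 32 mm across, standing 12 mm proud of its round black housing when up, in a row of five at 52 mm spacing on a fixed grey console (90 x 290 x 30 mm; key tops 54 mm above the desk when up); colours change places. z up
- key_yellow (a joint): travel of the yellow key: 0 up, 0.008 fully down (5 N); it springs back
- key_green_top (a point): centre of the top face of the green spring key: 32 mm across, standing 12 mm proud of its round black housing when up, in a row of five at 52 mm spacing on a fixed grey console (90 x 290 x 30 mm; key tops 54 mm above the desk when up); colours change places. z up
- key_green (a joint): travel of the green key: 0 up, 0.008 fully down (5 N); it springs back
- key_red_top (a point): centre of the top face of the red spring key: 32 mm across, standing 12 mm proud of its round black housing when up, in a row of five at 52 mm spacing on a fixed grey console (90 x 290 x 30 mm; key tops 54 mm above the desk when up); colours change places. z up
- key_red (a joint): travel of the red key: 0 up, 0.008 fully down (5 N); it springs back
- mouse: white computer mouse, 105 x 60 x 30 (mm); a bystander, origin at the centre of its underside
- blue_bottle: blue bottle with cork, 60 across, 140 tall (mm); a bystander, origin at the centre of its underside
- mug: white mug, 80 across, 85 tall (mm); a bystander, origin at the centre of its underside
- stapler: black and blue stapler, 130 x 35 x 46 (mm); a bystander, origin at the centre of its underside
- notes: block of yellow sticky notes, 75 x 75 x 30 (mm); a bystander, origin at the centre of its underside
Mind the look-alikes: they are no part of the job. What is shaped like the roll_b but purple is not meant. Leave any purple look-alike of the roll_d alone.

How it is judged:
By the outcome, as a careful person would: the job done as asked, in the order asked, and still so for the second after the job is handed in, with the robot touching nothing.
Of roll_a, roll_c, roll_d only 2 to 3 are there at a start; the rules pass over those that are not, and their reading is None.
Of roll_b, roll_e, roll_f only 2 to 3 are there at a start; the rules pass over those that are not, and their reading is None.
At some moment in a run one of roll_a, roll_b, roll_c, roll_d, roll_e, roll_f may be knocked a few centimetres aside while the robot is not near it.
Once in a run the grip may slacken for a moment while it holds something.
It also fails if it takes over 210 s, if anything falls off the work surface, if the arm or the gripper's body presses on something with over 40 N, if the wrist force passes 120 N, or if a joint passes its speed limit or range.

## Working session

There is one attempt and no reset: what is moved stays moved. The work goes in short steps, Python scripts to look and compute and a tool call to move; the robot and the scene stay as the last step left them, time stands still between calls to the robot, and variables do not carry over. Pictures are saved under pics/ and viewed, at most 17 in all, crops included, and the job is handed in when it is done.

Besides the shell and the picture viewer there is one more tool, called after ">>>" as name(argument=value, ...) on one line, values as JSON. step_arm: Moves the arm, as the interface text tells. Shift numbers are shares of 120 mm and turn numbers shares of 60 degrees, none past 1 either way. Its arguments: {"type":"object","properties":{"linear":{"type":"array","items":{"type":"array","items":{"type":"number","minimum":-1,"maximum":1}}},"turn":{"type":"array","items":{"type":"array","items":{"type":"number","minimum":-1,"maximum":1}}},"jaw":{"type":"array","items":{"type":"number"}},"grip_force":{"type":"number"}},"required":["linear","turn","jaw"]}

```bash
ls; mkdir -p pics; python3 - <<'E'
from bench import r, vision
import cv2,numpy as np
s=r.sense(); print(s['time'],s['position'],s['orientation'],s['ft_force'],s['grip_width'])
for c in ("scene","top"):
    d=vision.get_image(c); cv2.imwrite(f"pics/{c}0.png",cv2.resize(d['frame'][:,:,::-1],(800,600),interpolation=cv2.INTER_CUBIC))
    print(c,d['fx'],d['cx'],d['cy'],np.round(d['R'],3).tolist(),np.round(d['t'],1))
    np.save(f"{c}.npy",d['frame'])
E
```

```text
pics
0.0 [ 161.29985811 -525.56118775  204.89431887] [-5.47236303e-04  9.88935807e-01  1.48343069e-01 -5.70044586e-05] [-0.38799151 -0.28747935 -0.45842193] 1.0047877565007126
scene 440.49472921014916 251.15157197461497 189.84764923165505 [[0.344, 0.939, -0.006], [0.624, -0.234, -0.745], [-0.701, 0.253, -0.667]] [-134.9 -261.6 1654.1]
top 385.21864754432073 257.18165616171825 192.02933394657072 [[0.072, -0.997, 0.006], [-0.977, -0.072, -0.202], [0.201, 0.009, -0.979]] [-97.3 546.7 987.8]
```

View pics/scene0.png

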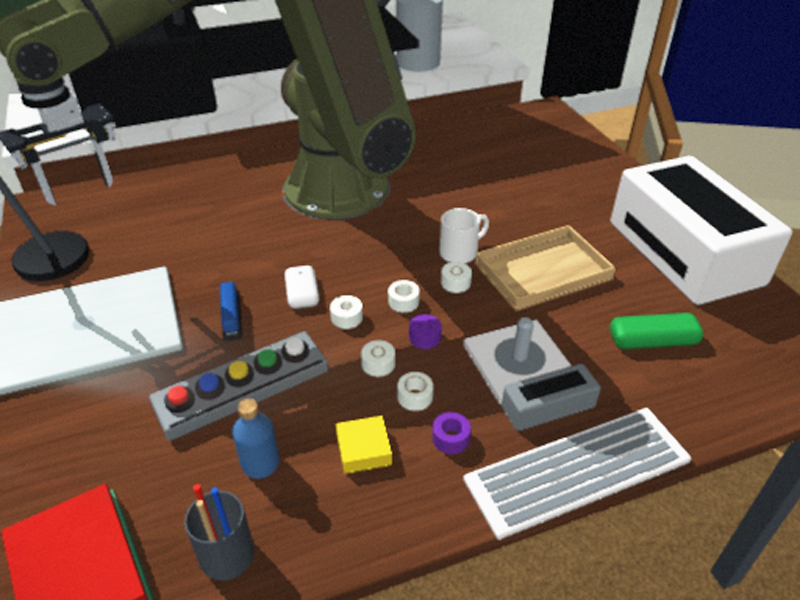

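View pics/top0.png

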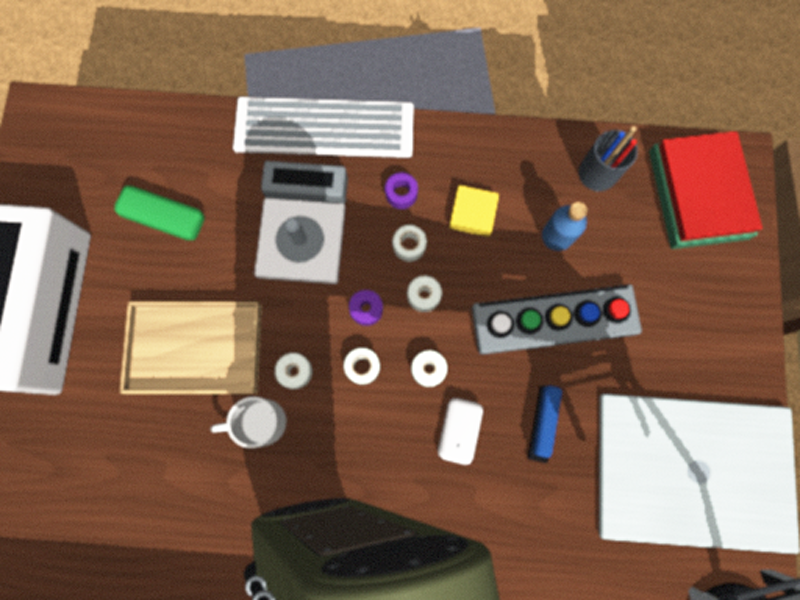

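The scene shows five white rolls and two purple look-alikes. In the top view (800x600 px) the rolls are at about (410,242), (425,293), (430,368), (362,365) and (293,370). The keys run white, green, yellow, blue, red from (500,322) to (620,309). The spindle is at about (298,232) and the tray at about (190,348).

```bash
cat > h.py <<'E'
from bench import r, vision
import numpy as np, cv2
def cam(c):
    d=vision.get_image(c); d['R']=np.array(d['R']); d['t']=np.array(d['t']); return d
def ray(d,u,v):
    o=-d['R'].T@d['t']; k=d['R'].T@np.array([(u-d['cx'])/d['fx'],(v-d['cy'])/d['fy'],1.]); return o,k
def atz(d,u,v,z):
    o,k=ray(d,u,v); return o+k*(z-o[2])/k[2]
def tri(L):
    A=np.zeros((3,3));b=np.zeros(3)
    for d,u,v in L:
        o,k=ray(d,u,v);k=k/np.linalg.norm(k);P=np.eye(3)-np.outer(k,k);A+=P;b+=P@o
    return np.linalg.solve(A,b)
def proj(d,X):
    c=d['R']@np.asarray(X,float)+d['t']; return np.array([d['fx']*c[0]/c[2]+d['cx'],d['fy']*c[1]/c[2]+d['cy']])
def st():
    s=r.sense(); print('t %.2f'%s['time'],np.round(s['position'],1),np.round(s['orientation'],3),'F',np.round(s['ft_force'],1),'w %.1f'%(s['grip_width']*94),'gf',np.round(s['gripper_force'],1)); return s
E
python3 - <<'E'
from h import *
D={c:cam(c) for c in("top","scene")}
names=["roll_a","spindle_top","tray","key_white_top","key_green_top","key_yellow_top","key_blue_top","key_red_top","mouse","blue_bottle","mug","stapler","notes"]
for n in names:
  for c in D:
    for o in vision.outline_of(c,n):
        if o['confidence']<.3: continue
        ys,xs=np.nonzero(o['region']); m=(xs.mean(),ys.mean())
        z={'roll_a':16,'tray':15}.get(n,48 if n[:3]=='key' else 15)
        col=D[c]['frame'][o['region']].mean(0).astype(int)
        print(n,c,round(o['confidence'],2),np.round(o['box']),np.round(m,1),'xy@%d'%z,np.round(atz(D[c],*m,z)[:2]),col,len(xs))
E
```

```text
roll_a top 0.86 [246. 109.  19.  27.] [256.8 122. ] xy@16 [769. -41.] [125  59 167] 341
roll_a top 0.83 [178. 227.  25.  21.] [188.1 237.6] xy@16 [419. 123.] [187 188 177] 385
roll_a top 0.67 [219. 223.  25.  23.] [231.8 234.4] xy@16 [437.   4.] [241 240 233] 296
roll_a top 0.59 [266. 227.  20.  19.] [274.5 235.6] xy@16 [ 442. -113.] [244 243 238] 366
roll_a top 0.58 [254. 145.  19.  22.] [261.8 155.7] xy@16 [668. -63.] [172 171 160] 330
roll_a top 0.58 [223. 184.  23.  24.] [234.4 196.5] xy@16 [543.   6.] [105  51 139] 362
roll_a top 0.54 [263. 179.  17.  23.] [271.  188.4] xy@16 [574. -95.] [185 185 174] 371
roll_a scene 0.88 [231. 216.  23.  24.] [242.1 228.5] xy@16 [574. -94.] [179 184 173] 416
roll_a scene 0.77 [248. 176.  20.  25.] [258.  189.4] xy@16 [438.   5.] [202 204 194] 378
roll_a scene 0.7 [279. 262.  24.  26.] [288.8 276.4] xy@16 [769. -38.] [108  49 149] 554
roll_a scene 0.69 [254. 237.  22.  25.] [265.5 249.7] xy@16 [668. -61.] [179 183 172] 419
roll_a scene 0.66 [212. 188.  21.  22.] [222.  198.7] xy@16 [ 439. -110.] [212 212 204] 385
roll_a scene 0.58 [282. 165.  2
[... 1768 characters left out ...]
[284. 131.  32.  37.] [295.3 149.3] xy@15 [291. 196.] [185 185 181] 843
mug scene 0.57 [129. 237.   9.  13.] [133.4 244.1] xy@15 [ 525. -385.] [ 50  70 137] 108
mug scene 0.51 [295. 203.  90.  72.] [340. 239.] xy@15 [702. 141.] [117 120 122] 3672
stapler top 0.55 [337. 246.  25.  52.] [348.6 271.1] xy@15 [ 361. -320.] [ 44  71 118] 744
stapler scene 0.71 [137. 178.  18.  40.] [147.3 198.5] xy@15 [ 360. -317.] [ 41  68 112] 461
notes top 0.75 [290. 117.  31.  36.] [303.7 135.2] xy@15 [ 739. -180.] [242 230  90] 743
notes top 0.72 [374. 192.   9.  12.] [377.3 200.1] xy@15 [ 563. -395.] [ 28  61 140] 112
notes scene 0.57 [217. 266.  35.  36.] [232.4 284. ] xy@15 [ 741. -177.] [229 214  49] 1047
```

>>> step_arm(linear=[[0,0,0],[0,0,0],[0,0,0]], turn=[[0,0,0.095],[0,0,0.095],[0,0,0.095]], jaw=[94,94,94])

```text
time: 1.75
position: [161.4, -525.8, 205.4]
orientation: [-0.0, 1.0, -0.003, -0.0]
ft_force: [0.2, -0.4, 0.1]
grip_width: 0.997
gripper_force: 0.0
```

>>> step_arm(linear=[[0.267,-0.157,0],[0.267,-0.157,0],[0.267,-0.157,0],[0.267,-0.157,0],[0.267,-0.157,0],[0.267,-0.157,0]], turn=[[0,0,0],[0,0,0],[0,0,0],[0,0,0],[0,0,0],[0,0,0]], jaw=[0,0,0,0,0,0])

```text
time: 2.25
position: [355.1, -411.7, 205.6]
orientation: [0.0, 1.0, -0.0, 0.0]
ft_force: [0.3, -1.5, -1.0]
grip_width: 0.608
gripper_force: 0.0
```

>>> step_arm(linear=[[0.267,-0.157,0],[0.267,-0.157,0],[0.267,-0.157,0],[0.267,-0.157,0],[0.267,-0.157,0],[0.267,-0.157,0],[0,0,0],[0,0,0]], turn=[[0,0,0],[0,0,0],[0,0,0],[0,0,0],[0,0,0],[0,0,0],[0,0,0],[0,0,0]], jaw=[0,0,0,0,0,0,0,0])

```text
time: 2.92
position: [547.0, -298.7, 204.8]
orientation: [-0.0, 1.0, 0.001, -0.0]
ft_force: [0.3, -0.7, 0.6]
grip_width: 0.044
gripper_force: 0.0
```

```bash
python3 - <<'E'
from h import *
s=st()
d=cam("wrist"); print(np.round(d['R'],3).tolist(),np.round(-d['R'].T@d['t'],1),d['fx'])
cv2.imwrite("pics/w1.png",d['frame'][:,:,::-1])
E
```

```text
t 2.92 [ 547.  -298.7  204.8] [-0.     1.     0.001 -0.   ] F [ 0.3 -0.7  0.6] w 4.1 gf 0.0
[[0.001, -1.0, 0.0], [-0.974, -0.001, 0.228], [-0.228, -0.001, -0.974]] [ 612.9 -299.1  384.3] 295.4887387541188
```

View pics/w1.png

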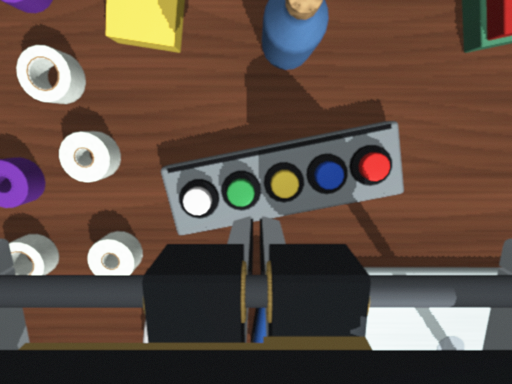

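The wrist view shows the keys white (199,201), green (241,191), yellow (285,183), blue (329,174) and red (375,165). The roll at (51,74) has a wide core and the one at (90,156) a narrow one.

```bash
python3 - <<'E'
from h import *
d={c:cam(c) for c in("wrist","top","scene")}
app={'white':(525,-231),'green':(535.5,-282),'yellow':(546,-332),'blue':(556,-384),'red':(567,-434)}
for n,xy in app.items():
    P=[]
    for c,D in d.items():
        u0=proj(D,(*xy,52)); f=D['frame'].astype(int); R=f[...,0];G=f[...,1];B=f[...,2]
        m={'white':(f.min(2)>150),'green':(G>R+25)&(G>B+20),'yellow':(R>B+50)&(G>B+40),'blue':(B>R+60)&(B>G+40),'red':(R>G+70)&(R>B+70)}[n]
        yy,xx=np.mgrid[:384,:512]; rad=24*D['fx']/(D['R']@np.array([*xy,52])+D['t'])[2]
        m=m&(np.hypot(xx-u0[0],yy-u0[1])<rad)
        ys,xs=np.nonzero(m); P.append((D,xs.mean(),ys.mean()))
    print(n,'tri',np.round(tri(P),1),'w@54',np.round(atz(*P[0],53)[:2],1),'t',np.round(atz(*P[1],53)[:2],1),'s',np.round(atz(*P[2],53)[:2],1))
E
```

```text
white tri [ 525.1 -230.    53.1] w@54 [ 522.8 -229.2] t [ 526.5 -229.7] s [ 526.6 -231.1]
green tri [nan nan nan] w@54 [ 537.4 -281.3] t [nan nan] s [ 540.8 -282.9]
yellow tri [nan nan nan] w@54 [ 547.9 -331.8] t [nan nan] s [ 552.3 -333.4]
blue tri [nan nan nan] w@54 [ 557.9 -382.4] t [nan nan] s [ 561.2 -384. ]
red tri [nan nan nan] w@54 [ 567.9 -433.3] t [nan nan] s [ 571.4 -435.6]<stdin>:11: RuntimeWarning: Mean of empty slice.
  ret = ret.dtype.type(ret / rcount)
```

>>> step_arm(linear=[[-0.0875,-0.284,0],[-0.0875,-0.284,0],[0,0,0.29],[0,0,0.29],[0,0,0.29],[0,0,0.29],[0,0,0],[0,0,0]], turn=[[0,0,0],[0,0,0],[0,0,0],[0,0,0],[0,0,0],[0,0,0],[0,0,0],[0,0,0]], jaw=[0,0,0,0,0,0,0,0])

```text
time: 3.78
position: [524.2, -232.2, 66.2]
orientation: [-0.0, 1.0, -0.001, -0.001]
ft_force: [0.8, 0.3, 0.6]
grip_width: 0.002
gripper_force: 0.0
```

>>> step_arm(linear=[[0,0,0.05],[0,0,0.05],[0,0,0.033],[0,0,0],[0,0,0]], turn=[[0,0,0],[0,0,0],[0,0,0],[0,0,0],[0,0,0]], jaw=[0,0,0,0,0])

```text
time: 4.2
position: [525.5, -232.2, 51.1]
orientation: [0.0, 1.0, -0.0, 0.001]
ft_force: [1.2, -1.9, 3.4]
grip_width: 0.004
gripper_force: 1.3
```

>>> step_arm(linear=[[0,0,0.017],[0,0,0.017],[0,0,0],[0,0,0]], turn=[[0,0,0],[0,0,0],[0,0,0],[0,0,0]], jaw=[0,0,0,0])

```text
time: 4.53
position: [525.4, -232.1, 46.5]
orientation: [0.0, 1.0, -0.0, 0.0]
ft_force: [1.6, -3.0, 4.8]
grip_width: 0.005
gripper_force: 2.3
```

>>> step_arm(linear=[[0,0,0.008],[0,0,0],[0,0,0]], turn=[[0,0,0],[0,0,0],[0,0,0]], jaw=[0,0,0])

```text
time: 4.78
position: [525.5, -232.1, 46.2]
orientation: [0.0, 1.0, -0.0, 0.001]
ft_force: [-0.6, -1.6, 10.8]
grip_width: 0.01
gripper_force: 5.5
```

>>> step_arm(linear=[[0,0,0.008],[0,0,0],[0,0,0]], turn=[[0,0,0],[0,0,0],[0,0,0]], jaw=[0,0,0])

```text
time: 5.03
position: [525.6, -232.2, 46.0]
orientation: [0.001, 1.0, -0.0, 0.001]
ft_force: [-3.3, -1.6, 19.6]
grip_width: 0.006
gripper_force: 9.8
```

>>> step_arm(linear=[[0,0,-0.125],[0,0,-0.125],[0.06,0.277,0],[0.06,0.277,0],[0.06,0.277,0],[0,0,0],[0,0,0]], turn=[[0,0,0],[0,0,0],[0,0,0],[0,0,0],[0,0,0],[0,0,0],[0,0,0]], jaw=[0,0,0,0,0,0,0])

```text
time: 5.62
position: [545.8, -332.1, 73.1]
orientation: [-0.001, 1.0, -0.001, -0.001]
ft_force: [-0.1, 1.2, 0.0]
grip_width: 0.002
gripper_force: 0.0
```

>>> step_arm(linear=[[0,0,0.125],[0,0,0.05],[0,0,0.04],[0,0,0.017],[0,0,0.014],[0,0,0],[0,0,0]], turn=[[0,0,0],[0,0,0],[0,0,0],[0,0,0],[0,0,0],[0,0,0],[0,0,0]], jaw=[0,0,0,0,0,0,0])

```text
time: 6.2
position: [546.4, -330.5, 46.1]
orientation: [-0.001, 1.0, 0.0, -0.0]
ft_force: [-7.4, 7.0, 14.6]
grip_width: 0.005
gripper_force: 6.8
```

>>> step_arm(linear=[[0,0,-0.325],[0,0,-0.325],[0,0,-0.325],[0,0,-0.325],[0.067,-0.32,0],[0.067,-0.32,0],[0.067,-0.32,0],[0.067,-0.32,0]], turn=[[0,0,0],[0,0,0],[0,0,0],[0,0,0],[0,0,0],[0,0,0],[0,0,0],[0,0,0]], jaw=[0,0,0,0,94,94,94,94])

```text
time: 6.87
position: [578.7, -175.8, 201.1]
orientation: [-0.0, 1.0, -0.0, 0.0]
ft_force: [0.2, 0.2, 0.2]
grip_width: 0.256
gripper_force: 0.0
```

>>> step_arm(linear=[[0.067,-0.32,0],[0.067,-0.32,0],[0.067,-0.32,0],[0.067,-0.32,0],[0.067,-0.32,0],[0,0,0],[0,0,0]], turn=[[0,0,0],[0,0,0],[0,0,0],[0,0,0],[0,0,0],[0,0,0],[0,0,0]], jaw=[94,94,94,94,94,94,94])

```text
time: 7.45
position: [619.0, 16.2, 200.8]
orientation: [-0.0, 1.0, 0.001, -0.0]
ft_force: [-0.2, -0.6, 0.0]
grip_width: 0.743
gripper_force: 0.0
```

```bash
python3 - <<'E'
from h import *
s=st()
d=cam("wrist"); cv2.imwrite("pics/w2.png",d['frame'][:,:,::-1])
D={'wrist':d,'top':cam('top'),'scene':cam('scene')}
for c in D:
    for o in vision.outline_of(c,'roll_a'):
        if o['confidence']<.3: continue
        ys,xs=np.nonzero(o['region']); m=(xs.mean(),ys.mean())
        col=D[c]['frame'][o['region']].mean(0).astype(int)
        if col[2]>col[1]+20: continue
        print(c,round(o['confidence'],2),np.round(m,1),np.round(atz(D[c],*m,20)[:2],1),len(xs))
E
```

```text
t 7.45 [619.   16.2 200.8] [-0.     1.     0.001 -0.   ] F [-0.2 -0.6  0. ] w 69.8 gf 0.0
wrist 0.86 [263.  319.6] [422.    5.5] 911
wrist 0.83 [321.3 139. ] [669.  -62.6] 1773
wrist 0.76 [179.9 325.1] [412.9 121.3] 1252
wrist 0.61 [339.5 319. ] [ 423.  -100.8] 402
wrist 0.6 [345.  210.7] [579.6 -97.4] 1638
wrist 0.51 [148.4 103.1] [709.8 141.5] 25894
top 0.66 [262.1 158.6] [658. -64.] 203
top 0.64 [272.  188.4] [573.3 -97.8] 361
top 0.53 [274.5 236. ] [ 440.5 -113. ] 325
top 0.37 [111.5 221.7] [447.1 337.2] 3857
scene 0.92 [221.7 198.9] [ 444.1 -111.9] 331
scene 0.9 [266.2 249.8] [671.7 -60.7] 449
scene 0.85 [291.6 176.6] [422.8 123. ] 342
scene 0.79 [241.8 228.3] [576.9 -95.4] 439
scene 0.65 [258.4 188.7] [439.6   5.8] 337
```

View pics/w2.png

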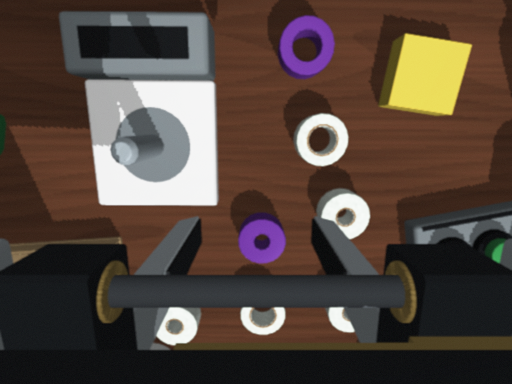

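The wrist view shows the spindle tip at about (123,152) and the plate from (86,81) to (217,205). The wide-core roll is at (321,139) and a narrow-core one at (345,215). The roll at (263,319) has a wide core and the one at (176,325) a narrow one.

```bash
python3 - <<'E'
from h import *
d=cam("wrist");t=cam("top")
np.save('w2.npy',d['frame'])
print('tip tri',np.round(tri([(d,123,152),(t,186.5,145)]),1))
for p in [(88,81),(215,81),(217.5,204),(98,205)]: print(np.round(atz(d,*p,20),1))
sc=5
a=cv2.resize(d['frame'][70:215,75:230],None,fx=3.5,fy=3.5,interpolation=cv2.INTER_CUBIC)
b=cv2.resize(t['frame'][120:185,155:230],(250,217),interpolation=cv2.INTER_CUBIC)
im=np.zeros((508,800,3),np.uint8); im[:a.shape[0],:a.shape[1]]=a; im[:217,545:795]=b
# holes
for i,(x,y) in enumerate([(321,139),(345,213),(263,319),(176,325)]):
    c=cv2.resize(d['frame'][y-28:y+28,x-28:x+28],(120,120)); im[225+125*(i//2):345+125*(i//2),550+125*(i%2):670+125*(i%2)]=c
cv2.imwrite("pics/c1.png",im[:,:,::-1])
E
```

```text
tip tri [659.8 141.1  91.2]
[735.1 205.   20. ]
[734.7  59.   20. ]
[588.4  60.9  20. ]
[587.5 211.8  20. ]
```

View pics/c1.png

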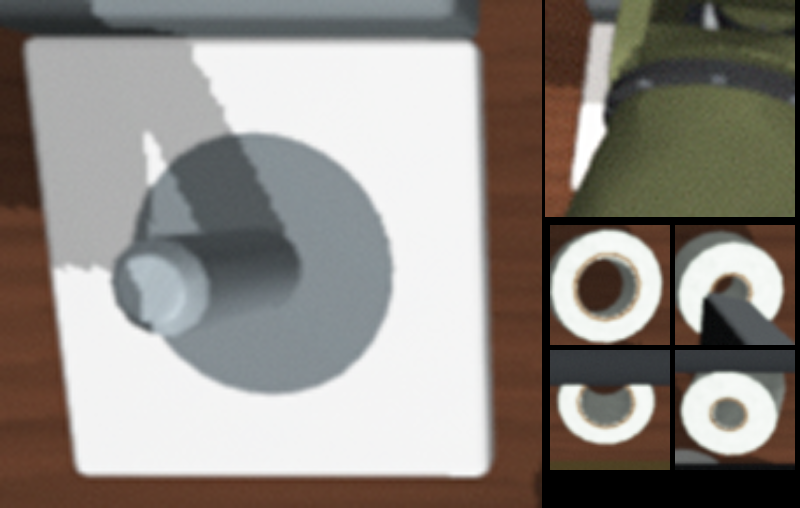

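```bash
python3 - <<'E'
from h import *
d=cam("wrist")
print(np.round(atz(d,120.7,153.4,106),1),np.round(atz(d,150.2,144.9,20),1))
t={'frame':np.load('top.npy')}
T=cam('top'); b=cv2.resize(t['frame'][120:190,155:230],(600,560),interpolation=cv2.INTER_CUBIC)
cv2.imwrite("pics/c2.png",b[:,:,::-1])
for z in(20,106): print(z,proj(T,(661,135,z)),proj(T,(661,137,z)))
E
```

```text
[660.  137.4 106. ] [662.3 139.9  20. ]
20 [192.86307864 152.65308972] [192.16723513 152.60351461]
106 [187.7248485  142.83899179] [186.97154092 142.78549149]
```

View pics/c2.png

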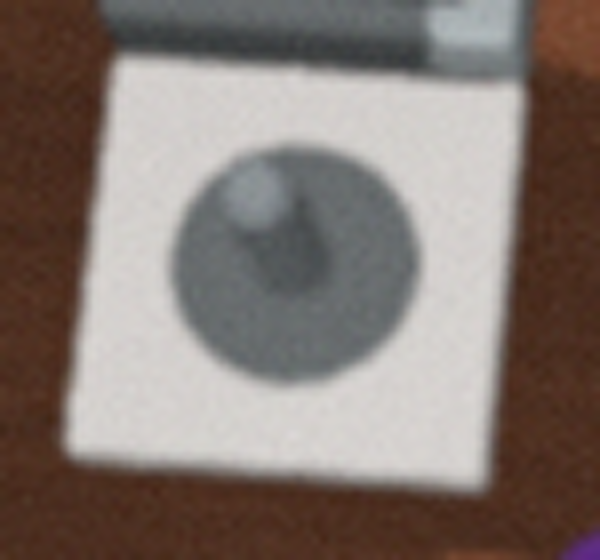

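>>> step_arm(linear=[[0.208,0.325,0],[0.208,0.325,0],[0,0,0.267],[0,0,0.267],[0,0,0.267],[0,0,0],[0,0,0]], turn=[[0,0,0],[0,0,0],[0,0,0],[0,0,0],[0,0,0],[0,0,0],[0,0,0]], jaw=[94,94,94,94,94,94,94])

```text
time: 8.53
position: [663.5, -56.2, 104.0]
orientation: [-0.0, 1.0, -0.0, -0.001]
ft_force: [-0.1, -1.1, 0.3]
grip_width: 0.999
gripper_force: 0.0
```

```bash
cat >> h.py <<'E'
def rolls(c,D,zc=20,conf=.25):
    out=[]
    for o in vision.outline_of(c,'roll_a'):
        if o['confidence']<conf or o['region'].sum()>9000: continue
        ys,xs=np.nonzero(o['region']); m=(xs.mean(),ys.mean())
        col=D['frame'][o['region']].mean(0)
        if col[2]>col[1]+20: continue
        out.append((m,atz(D,*m,zc)[:2],o))
    return out
def topface(D,reg,thr=200):
    "ellipse of the bright top face and of the hole"
    g=D['frame'].min(2); k=((g>thr)&cv2.dilate(reg.astype(np.uint8),np.ones((5,5))).astype(bool)).astype(np.uint8)
    cs,h=cv2.findContours(k,cv2.RETR_CCOMP,cv2.CHAIN_APPROX_NONE)
    i=max(range(len(cs)),key=lambda i:cv2.contourArea(cs[i]))
    E=[cv2.fitEllipse(cs[i])]
    ch=[j for j in range(len(cs)) if h[0][j][3]==i and len(cs[j])>8]
    if ch: E.append(cv2.fitEllipse(cs[max(ch,key=lambda j:cv2.contourArea(cs[j]))]))
    return E
E
python3 - <<'E'
from h import *
s=st()
D={c:cam(c) for c in("wrist","scene")}
P=[]
for c in D:
    for m,w,o in rolls(c,D[c]):
        if np.hypot(*(w-[669,-62]))<25:
            print(c,np.round(m,1),np.round(w,1)); P.append((D[c],*m))
            if c=='wrist':
                for e in topface(D[c],o['region']): print(np.round(e[0],1),np.round(e[1],1),np.round(atz(D[c],*e[0],32),1))
if len(P)==2: print(tri(P))
print('tcp px',proj(D['wrist'],s['position']))
cv2.imwrite("pics/w3.png",D['wrist']['frame'][:,:,::-1])
E
```

```text
t 8.53 [663.5 -56.2 104. ] [-0.     1.    -0.    -0.001] F [-0.1 -1.1  0.3] w 93.9 gf 0.0
wrist [260.7 194.4] [667.5 -61.1]
[260.7 195.4] [64. 66.] [669.5 -60.9  32. ]
[260.5 196.1] [42.5 43.4] [668.9 -60.8  32. ]
scene [265.8 249.7] [671.2 -61.5]
[666.84138539 -60.52581653  15.15432645]
tcp px [255.17937753 230.56352523]
```

View pics/w3.png

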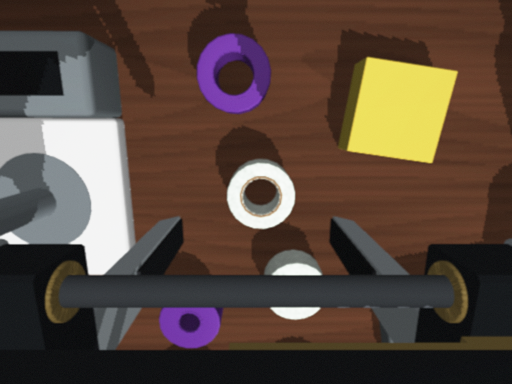

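>>> step_arm(linear=[[0.046,0.04,0],[0,0,0.267],[0,0,0.267],[0,0,0.267],[0,0,0],[0,0,0]], turn=[[0,0,0],[0,0,0],[0,0,0],[0,0,0],[0,0,0],[0,0,0]], jaw=[94,94,94,94,50,50], grip_force=25)

```text
time: 9.23
position: [669.5, -61.2, 8.5]
orientation: [-0.0, 1.0, -0.0, -0.001]
ft_force: [1.0, -0.4, 1.4]
grip_width: 0.892
gripper_force: 0.0
```

>>> step_arm(linear=[[0,0,0],[0,0,0],[0,0,0],[0,0,0]], turn=[[0,0,0],[0,0,0],[0,0,0],[0,0,0]], jaw=[50,50,50,50])

```text
time: 9.57
position: [670.4, -61.1, 10.4]
orientation: [0.0, 1.0, -0.0, 0.001]
ft_force: [-1.9, 0.4, 8.9]
grip_width: 0.631
gripper_force: 24.8
```

>>> step_arm(linear=[[0,0,-0.15],[0,0,-0.3],[0,0,-0.3],[0,0,-0.3],[0,0,-0.15],[0,0,0]], turn=[[0,0,0],[0,0,0],[0,0,0],[0,0,0],[0,0,0],[0,0,0]], jaw=[50,50,50,50,50,50])

```text
time: 10.07
position: [671.3, -61.2, 158.7]
orientation: [0.001, 1.0, -0.0, 0.004]
ft_force: [0.3, 0.8, -1.3]
grip_width: 0.625
gripper_force: 24.7
```

>>> step_arm(linear=[[-0.014,-0.276,0],[-0.014,-0.276,0],[-0.014,-0.276,0],[-0.014,-0.276,0],[-0.014,-0.276,0],[-0.014,-0.276,0],[0,0,0],[0,0,0]], turn=[[0,0,0],[0,0,0],[0,0,0],[0,0,0],[0,0,0],[0,0,0],[0,0,0],[0,0,0]], jaw=[50,50,50,50,50,50,50,50])

```text
time: 10.73
position: [659.0, 139.2, 151.5]
orientation: [0.0, 1.0, 0.001, -0.001]
ft_force: [0.2, 0.1, -0.4]
grip_width: 0.627
gripper_force: 24.7
```

```bash
python3 - <<'E'
from h import *
s=st()
d=cam("wrist"); b=cv2.resize(d['frame'][130:330,140:380],(720,600),interpolation=cv2.INTER_CUBIC)
cv2.imwrite("pics/w4.png",b[:,:,::-1])
print('tcp',proj(d,s['position']))
for z in (20,106): print(z,proj(d,(660,137.5,z)))
for dz in (-8.5,23.5): print(dz,proj(d,s['position']+[0,0,dz]))
E
```

```text
t 10.73 [659.  139.2 151.5] [ 0.     1.     0.001 -0.001] F [ 0.2  0.1 -0.4] w 59.0 gf 24.7
tcp [255.16034847 230.5954007 ]
20 [256.984108   187.10301579]
106 [257.45198674 209.35980881]
-8.5 [255.18196227 226.18034721]
23.5 [255.08943587 245.08072321]
```

View pics/w4.png

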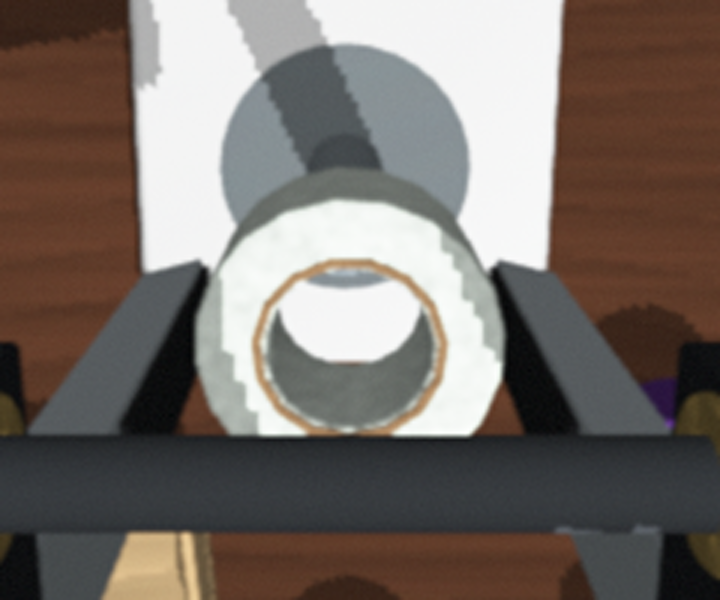

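The held roll's core is centred at about (257,246) in the full image, less than 1 mm off the tool axis. The spindle foot disc is at about (255,186), so it is nearly aligned.

>>> step_arm(linear=[[0.012,0,0.12],[0,0,0.13],[0,0,0.06],[0,0,0.06],[0,0,0],[0,0,0]], turn=[[0,0,0],[0,0,0],[0,0,0],[0,0,0],[0,0,0],[0,0,0]], jaw=[50,50,50,50,50,50])

```text
time: 11.28
position: [661.5, 137.9, 107.6]
orientation: [-0.001, 1.0, -0.001, 0.0]
ft_force: [5.2, 8.1, -6.9]
grip_width: 0.626
gripper_force: 24.9
```

>>> step_arm(linear=[[0,0,0],[0,0,0]], turn=[[0,0,0],[0,0,0]], jaw=[50,50])

```text
time: 11.45
position: [661.5, 138.0, 107.7]
orientation: [-0.001, 1.0, -0.001, 0.0]
ft_force: [5.9, 8.7, -7.9]
grip_width: 0.63
gripper_force: 24.9
```

```bash
python3 - <<'E'
from h import *
s=st()
d=cam("wrist"); b=cv2.resize(d['frame'][130:330,140:380],(480,400),interpolation=cv2.INTER_CUBIC)
t=cam("scene");p=proj(t,s['position']).astype(int)
c=cv2.resize(t['frame'][p[1]-45:p[1]+45,p[0]-35:p[0]+35],(311,400),interpolation=cv2.INTER_CUBIC)
cv2.imwrite("pics/w5.png",np.hstack([b,c])[:,:,::-1])
E
```

```text
t 11.45 [661.5 138.  107.7] [-0.001  1.    -0.001  0.   ] F [ 5.9  8.7 -7.9] w 59.2 gf 24.9
```

View pics/w5.png

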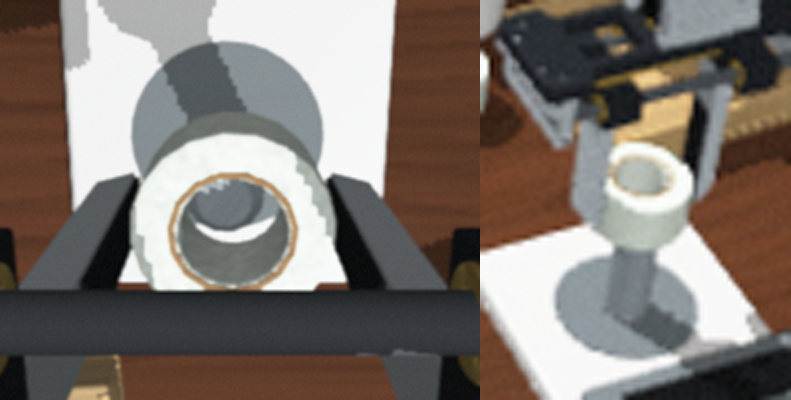

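>>> step_arm(linear=[[0.008,-0.013,0],[0,0,0],[0,0,0]], turn=[[0,0,0],[0,0,0],[0,0,0]], jaw=[50,50,50])

```text
time: 11.8
position: [662.1, 138.6, 108.2]
orientation: [0.0, 1.0, -0.001, -0.0]
ft_force: [-0.0, -0.4, -1.3]
grip_width: 0.626
gripper_force: 24.7
```

>>> step_arm(linear=[[0,0,0.05],[0,0,0.05],[0,0,0],[0,0,0]], turn=[[0,0,0],[0,0,0],[0,0,0],[0,0,0]], jaw=[50,50,50,50])

```text
time: 12.13
position: [661.7, 139.1, 95.4]
orientation: [0.0, 1.0, -0.0, -0.001]
ft_force: [-0.0, 0.4, -0.5]
grip_width: 0.627
gripper_force: 24.7
```

>>> step_arm(linear=[[0,0,0.105],[0,0,0.105],[0,0,0.105],[0,0,0.105],[0,0,0.1],[0,0,0],[0,0,0]], turn=[[0,0,0],[0,0,0],[0,0,0],[0,0,0],[0,0,0],[0,0,0],[0,0,0]], jaw=[50,50,50,50,50,50,50])

```text
time: 12.72
position: [661.7, 139.3, 32.8]
orientation: [0.0, 1.0, -0.0, -0.001]
ft_force: [-0.0, 0.0, -1.2]
grip_width: 0.629
gripper_force: 24.8
```

>>> step_arm(linear=[[0,0,0.02],[0,0,0],[0,0,0],[0,0,0],[0,0,0],[0,0,-0.1],[0,0,-0.33],[0,0,-0.33]], turn=[[0,0,0],[0,0,0],[0,0,0],[0,0,0],[0,0,0],[0,0,0],[0,0,0],[0,0,0]], jaw=[50,94,94,94,94,94,94,94])

```text
time: 13.38
position: [661.1, 139.1, 123.2]
orientation: [0.0, 1.0, -0.0, -0.002]
ft_force: [1.6, -0.2, 0.7]
grip_width: 1.0
gripper_force: 0.0
```

>>> step_arm(linear=[[0,0,-0.33],[-0.266,0.16,0],[-0.266,0.16,0],[-0.266,0.16,0],[-0.266,0.16,0],[-0.266,0.16,0],[-0.266,0.16,0],[-0.266,0.16,0]], turn=[[0,0,0],[0,0,0],[0,0,0],[0,0,0],[0,0,0],[0,0,0],[0,0,0],[0,0,0]], jaw=[94,94,94,94,94,94,94,94])

```text
time: 14.05
position: [436.9, 4.4, 163.0]
orientation: [0.0, 1.0, -0.0, 0.001]
ft_force: [0.0, -0.3, 0.2]
grip_width: 1.001
gripper_force: 0.0
```

>>> step_arm(linear=[[0,0,0.2],[0,0,0.2],[0,0,0],[0,0,0]], turn=[[0,0,0],[0,0,0],[0,0,0],[0,0,0]], jaw=[94,94,94,94])

```text
time: 14.38
position: [438.4, 5.0, 114.8]
orientation: [-0.0, 1.0, -0.0, -0.0]
ft_force: [0.6, -0.1, 0.3]
grip_width: 1.002
gripper_force: 0.0
```

```bash
cat >> h.py <<'E'
def survey(name,near=None):
    s=st(); D={c:cam(c) for c in("wrist","top","scene")}
    for c in D:
        for m,w,o in rolls(c,D[c]):
            x=[np.round(w,1)]
            if c=='wrist':
                for e in topface(D[c],o['region']): x+= [np.round(e[1],0),np.round(atz(D[c],*e[0],32)[:2],1)]
            print(c,*x)
    cv2.imwrite(f"pics/{name}.png",D['wrist']['frame'][:,:,::-1]); return s,D
E
python3 -c "
from h import *
survey('w6')"
```

```text
t 14.38 [438.4   5.  114.8] [-0.  1. -0. -0.] F [ 0.6 -0.1  0.3] w 94.2 gf 0.0
wrist [422.7 126.3] [58. 61.] [422.3 126. ] [27. 30.] [420.6 125.6]
wrist [436.9   6.1] [61. 63.] [438.5   6.3] [41. 42.] [437.9   6.4]
wrist [ 442.  -112.2] [59. 65.] [ 442.5 -111. ] [27. 30.] [ 441.8 -111.2]
wrist [576.1 -95.4] [70. 78.] [575.2 -94.2] [32. 36.] [575.8 -94.5]
top [574.7 -96.7]
top [ 442.4 -115. ]
top [659. 134.]
top [419.3   8.2]
scene [423.2 124.2]
scene [652.8 141.5]
scene [ 444.8 -111.9]
scene [578.  -95.5]
scene [442.3   3.3]
```

View pics/w6.png

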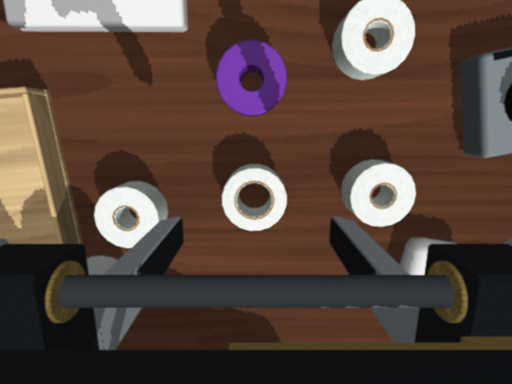

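The wrist view shows D at (254,198) with a wide core. E (125,217), C (383,194) and B (379,36) all have narrow cores.

>>> step_arm(linear=[[0,-0.01,0.2],[0,0,0.3],[0,0,0.25],[0,0,0.1],[0,0,0],[0,0,0],[0,0,0],[0,0,0]], turn=[[0,0,0],[0,0,0],[0,0,0],[0,0,0],[0,0,0],[0,0,0],[0,0,0],[0,0,0]], jaw=[94,94,94,94,50,50,50,50])

```text
time: 15.35
position: [439.4, 6.2, 13.5]
orientation: [0.0, 1.0, -0.0, 0.001]
ft_force: [0.4, 0.0, 0.1]
grip_width: 0.752
gripper_force: 0.0
```

>>> step_arm(linear=[[0,0,0],[0,0,0],[0,0,-0.15],[0,0,-0.3],[0,0,-0.3],[0,0,-0.3],[0,0,-0.15],[0,0,0]], turn=[[0,0,0],[0,0,0],[0,0,0],[0,0,0],[0,0,0],[0,0,0],[0,0,0],[0,0,0]], jaw=[50,50,50,50,50,50,50,50])

```text
time: 16.02
position: [440.1, 6.1, 160.3]
orientation: [0.0, 1.0, -0.0, 0.004]
ft_force: [0.4, 1.1, -1.4]
grip_width: 0.634
gripper_force: 25.0
```

>>> step_arm(linear=[[0.265,-0.158,0],[0.265,-0.158,0],[0.265,-0.158,0],[0.265,-0.158,0],[0.265,-0.158,0],[0.265,-0.158,0],[0.265,-0.158,0],[0,0,0]], turn=[[0,0,0],[0,0,0],[0,0,0],[0,0,0],[0,0,0],[0,0,0],[0,0,0],[0,0,0]], jaw=[50,50,50,50,50,50,50,50])

```text
time: 16.68
position: [663.8, 141.6, 151.9]
orientation: [0.0, 1.0, 0.001, -0.002]
ft_force: [-1.2, -0.4, -2.1]
grip_width: 0.637
gripper_force: 25.0
```

>>> step_arm(linear=[[0,0,0],[0,0,0]], turn=[[0,0,0],[0,0,0]], jaw=[50,50])

```text
time: 16.85
position: [660.3, 138.5, 154.5]
orientation: [0.0, 1.0, -0.0, -0.001]
ft_force: [0.0, -0.2, -0.6]
grip_width: 0.635
gripper_force: 25.0
```

```bash
python3 - <<'E'
from h import *
s=st()
d=cam("wrist"); np.save('held.npy',d['frame'])
p=proj(d,s['position']+[0,0,19]);print('axis at roll top',p)
reg=np.zeros((384,512),bool); reg[190:275,200:310]=1
f=d['frame'].astype(int); brown=(f[...,0]-f[...,2]>35)&reg
for m,w,o in rolls('wrist',d): print(np.round(m,1),np.round(w,1))
# core rim: brown pixels near axis
yy,xx=np.nonzero(brown&(np.hypot(np.mgrid[:384,:512][1]-p[0],np.mgrid[:384,:512][0]-p[1])<42))
k=yy<272
if k.sum()>8: 
    e=cv2.fitEllipse(np.stack([xx[k],yy[k]],1).astype(np.float32)); print('rim',np.round(e[0],1),np.round(e[1],1)); 
    print('offset mm',np.round((atz(d,*e[0],s['position'][2]+19)-s['position'])[:2],1))
E
```

```text
t 16.85 [660.3 138.5 154.5] [ 0.     1.    -0.    -0.001] F [ 0.  -0.2 -0.6] w 59.7 gf 25.0
axis at roll top [255.1354736  242.01456017]
[255.6 176.9] [671.8 138.3]
[256.6 233.2] [607.5 137.2]
[465.8 246.6] [ 590.9 -101.2]
rim [256.  243.2] [57.  61.4]
offset mm [-0.7 -0.5]
```

>>> step_arm(linear=[[0.014,0,0.12],[0,0,0.13],[0,0,0.06],[0,0,0.06],[0,0,0],[0,0,0],[0,0,0]], turn=[[0,0,0],[0,0,0],[0,0,0],[0,0,0],[0,0,0],[0,0,0],[0,0,0]], jaw=[50,50,50,50,50,50,50])

```text
time: 17.53
position: [663.2, 138.8, 112.5]
orientation: [-0.0, 1.0, -0.0, 0.001]
ft_force: [-0.5, 0.7, -1.3]
grip_width: 0.632
gripper_force: 25.0
```

Free so far; continue down to the first roll.

>>> step_arm(linear=[[0,0,0.08],[0,0,0.1],[0,0,0.1],[0,0,0.07],[0,0,0],[0,0,0]], turn=[[0,0,0],[0,0,0],[0,0,0],[0,0,0],[0,0,0],[0,0,0]], jaw=[50,50,50,50,50,50])

```text
time: 18.03
position: [662.6, 138.8, 68.9]
orientation: [0.0, 1.0, -0.0, -0.001]
ft_force: [0.1, -0.3, -1.1]
grip_width: 0.634
gripper_force: 25.0
```

>>> step_arm(linear=[[0,0,0.02],[0,0,0],[0,0,0],[0,0,0],[0,0,0],[0,0,-0.1],[0,0,-0.3],[0,0,-0.3]], turn=[[0,0,0],[0,0,0],[0,0,0],[0,0,0],[0,0,0],[0,0,0],[0,0,0],[0,0,0]], jaw=[50,94,94,94,94,94,94,94])

```text
time: 18.7
position: [662.2, 138.7, 152.2]
orientation: [0.0, 1.0, -0.0, -0.001]
ft_force: [0.3, 0.9, 0.8]
grip_width: 0.998
gripper_force: 0.0
```

>>> step_arm(linear=[[0,0,-0.05],[-0.102,0.278,0],[-0.102,0.278,0],[-0.102,0.278,0],[-0.102,0.278,0],[-0.102,0.278,0],[-0.102,0.278,0],[-0.102,0.278,0]], turn=[[0,0,0],[0,0,0],[0,0,0],[0,0,0],[0,0,0],[0,0,0],[0,0,0],[0,0,0]], jaw=[94,94,94,94,94,94,94,94])

```text
time: 19.37
position: [576.4, -96.1, 158.6]
orientation: [0.0, 1.0, -0.0, 0.001]
ft_force: [1.0, -0.4, 0.8]
grip_width: 1.0
gripper_force: 0.0
```

>>> step_arm(linear=[[0,0,0.2],[0,0,0.2],[0,0,0],[0,0,0]], turn=[[0,0,0],[0,0,0],[0,0,0],[0,0,0]], jaw=[94,94,94,94])

```text
time: 19.7
position: [576.9, -94.6, 109.8]
orientation: [-0.0, 1.0, -0.0, -0.0]
ft_force: [0.6, -0.9, 1.0]
grip_width: 1.002
gripper_force: 0.0
```

```bash
python3 - <<'E'
from h import *
s,D=survey('w7')
t=D['top'];sc=D['scene']
for n,d in(('top',t),('scene',sc)):
    for o in vision.outline_of(n,'tray')[:1]: 
        ys,xs=np.nonzero(o['region']);print('tray',np.round(atz(d,xs.mean(),ys.mean(),8),1))
p=proj(sc,(662,138,50)).astype(int)
c=cv2.resize(sc['frame'][p[1]-50:p[1]+50,p[0]-50:p[0]+50],(400,400),interpolation=cv2.INTER_CUBIC)
cv2.imwrite("pics/s7.png",c[:,:,::-1])
E
```

```text
t 19.70 [576.9 -94.6 109.8] [-0.  1. -0. -0.] F [ 0.6 -0.9  1. ] w 94.2 gf 0.0Traceback (most recent call last):
  File "<stdin>", line 2, in <module>
  File "h.py", line 42, in survey
    for e in topface(D[c],o['region']): x+= [np.round(e[1],0),np.round(atz(D[c],*e[0],32)[:2],1)]
             ~~~~~~~^^^^^^^^^^^^^^^^^^
  File "h.py", line 31, in topface
    i=max(range(len(cs)),key=lambda i:cv2.contourArea(cs[i]))
ValueError: max() iterable argument is empty
```

```bash
sed -i 's/    i=max(range(len(cs))/    if not cs: return []\n    i=max(range(len(cs))/; s/    E=\[cv2.fitEllipse(cs\[i\])\]/    if len(cs[i])<6: return []\n    E=[cv2.fitEllipse(cs[i])]/' h.py; python3 - <<'E'
from h import *
s,D=survey('w7')
t=D['top'];sc=D['scene']
for n,d in(('top',t),('scene',sc)):
    for o in vision.outline_of(n,'tray')[:1]: 
        ys,xs=np.nonzero(o['region']);print('tray',np.round(atz(d,xs.mean(),ys.mean(),8),1))
p=proj(sc,(662,138,50)).astype(int)
c=cv2.resize(sc['frame'][p[1]-50:p[1]+50,p[0]-50:p[0]+50],(400,400),interpolation=cv2.INTER_CUBIC)
cv2.imwrite("pics/s7.png",c[:,:,::-1])
E
```

```text
t 19.90 [577.8 -94.4 111. ] [0.    1.    0.    0.001] F [ 0.5  0.8 -0.2] w 93.8 gf 0.0
wrist [657.6 121.9]
wrist [575.2 -94.4] [62. 64.] [576.3 -94.3] [28. 29.] [575.5 -94.3]
wrist [ 440.2 -112. ] [37. 58.] [ 447.4 -111. ]
top [673.8 144.4]
top [420.8 125.9]
top [643.7 124.7]
scene [578.3 -95.5]
scene [627.4 161.3]
scene [663.4 133. ]
scene [422.6 123.9]
scene [ 443.9 -111.1]
tray [447.3 309.2   8. ]
tray [445.5 312.9   8. ]
```

View pics/s7.png

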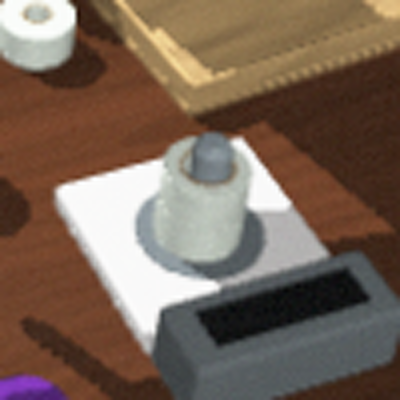

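The scene crop shows both wide rolls stacked on the spindle, with the tip standing proud at about (212,150).

>>> step_arm(linear=[[-0.012,0,0.2],[0,0,0.3],[0,0,0.25],[0,0,0.06],[0,0,0],[0,0,0],[0,0,0],[0,0,0]], turn=[[0,0,0],[0,0,0],[0,0,0],[0,0,0],[0,0,0],[0,0,0],[0,0,0],[0,0,0]], jaw=[94,94,94,94,50,50,50,50])

```text
time: 20.97
position: [576.6, -94.9, 14.1]
orientation: [0.0, 1.0, -0.0, 0.001]
ft_force: [-0.3, 0.9, 0.2]
grip_width: 0.752
gripper_force: 0.0
```

>>> step_arm(linear=[[0,0,0],[0,0,0],[0,0,-0.15],[0,0,-0.3],[0,0,-0.3],[0,0,-0.15],[0,0,0]], turn=[[0,0,0],[0,0,0],[0,0,0],[0,0,0],[0,0,0],[0,0,0],[0,0,0]], jaw=[50,50,50,50,50,50,50])

```text
time: 21.55
position: [577.4, -95.1, 125.0]
orientation: [0.001, 1.0, -0.0, 0.004]
ft_force: [0.3, -1.1, -1.6]
grip_width: 0.641
gripper_force: 25.0
```

```bash
python3 - <<'E'
from h import *
st(); d=cam('scene'); k=1.5625
for p in [(615,225),(700,298),(785,240),(690,160),(620,178)]: print(p,np.round(atz(d,p[0]/k,p[1]/k,0)[:2]),np.round(atz(d,p[0]/k,p[1]/k,110)[:2]))
t=cam('top')
for p in [(128,303),(260,303),(258,393),(121,393)]: print('tray',np.round(atz(t,p[0]/k,p[1]/k,30)[:2]))
E
```

```text
t 21.55 [577.4 -95.1 125. ] [ 0.001  1.    -0.     0.004] F [ 0.3 -1.1 -1.6] w 60.2 gf 25.0
(615, 225) [365. 538.] [487. 430.]
(700, 298) [631. 556.] [721. 445.]
(785, 240) [541. 850.] [642. 704.]
(690, 160) [193. 874.] [336. 725.]
(620, 178) [203. 661.] [344. 538.]
tray [517. 426.]
tray [534. 194.]
tray [377. 178.]
tray [360. 413.]
```

>>> step_arm(linear=[[-0.117,-0.309,0],[-0.117,-0.309,0],[-0.117,-0.309,0],[-0.117,-0.309,0],[-0.117,-0.309,0],[-0.117,-0.309,0],[-0.117,-0.309,0],[-0.117,-0.309,0]], turn=[[0,0,0],[0,0,0],[0,0,0],[0,0,0],[0,0,0],[0,0,0],[0,0,0],[0,0,0]], jaw=[50,50,50,50,50,50,50,50])

```text
time: 22.32
position: [461.6, 203.4, 118.5]
orientation: [0.0, 1.0, -0.0, -0.001]
ft_force: [0.3, 0.0, -1.4]
grip_width: 0.643
gripper_force: 25.0
```

>>> step_arm(linear=[[-0.117,-0.309,0],[-0.117,-0.309,0],[-0.117,-0.309,0],[-0.117,-0.309,0],[0,0,0],[0,0,0],[0,0,0]], turn=[[0,0,0],[0,0,0],[0,0,0],[0,0,0],[0,0,0],[0,0,0],[0,0,0]], jaw=[50,50,50,50,50,50,50])

```text
time: 22.9
position: [407.0, 349.7, 118.7]
orientation: [0.001, 1.0, -0.0, -0.001]
ft_force: [-0.5, -1.0, -0.7]
grip_width: 0.637
gripper_force: 25.0
```

```bash
python3 - <<'E'
from h import *
s=st(); d=cam('wrist'); cv2.imwrite('pics/w8.png',d['frame'][:,:,::-1])
for p in [(408.4,350.3),(415.4,255.6),(484.9,305.8)]: print(np.round(proj(d,(*p,5))))
E
```

```text
t 22.90 [407.  349.7 118.7] [ 0.001  1.    -0.    -0.001] F [-0.5 -1.  -0.7] w 59.9 gf 25.0
[255. 190.]
[348. 183.]
[301. 112.]
```

View pics/w8.png

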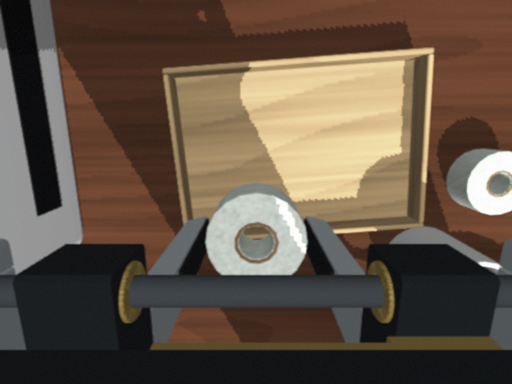

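The tray floor spans about (185,70) to (425,222) px and the roll is still held. I'll shift 10 mm in +x to clear the near wall.

>>> step_arm(linear=[[0.083,0,0],[0,0,0.25],[0,0,0.3],[0,0,0.2],[0,0,0.06],[0,0,0],[0,0,0]], turn=[[0,0,0],[0,0,0],[0,0,0],[0,0,0],[0,0,0],[0,0,0],[0,0,0]], jaw=[50,50,50,50,50,50,50])

```text
time: 23.53
position: [418.4, 350.3, 23.9]
orientation: [-0.0, 1.0, -0.001, 0.0]
ft_force: [0.6, 0.9, -1.3]
grip_width: 0.642
gripper_force: 25.0
```

>>> step_arm(linear=[[0,0,0],[0,0,0],[0,0,0],[0,0,-0.1],[0,0,-0.3],[0,0,-0.3],[0,0,0]], turn=[[0,0,0],[0,0,0],[0,0,0],[0,0,0],[0,0,0],[0,0,0],[0,0,0]], jaw=[76,76,76,76,76,94,94])

```text
time: 24.12
position: [419.7, 352.3, 114.8]
orientation: [-0.003, 1.0, -0.0, 0.004]
ft_force: [0.9, 2.4, 0.6]
grip_width: 0.917
gripper_force: 0.0
```

>>> step_arm(linear=[[0.004,0.312,0],[0.004,0.312,0],[0.004,0.312,0],[0.004,0.312,0],[0.004,0.312,0],[0.004,0.312,0],[0,0,0],[0,0,0]], turn=[[0,0,0],[0,0,0],[0,0,0],[0,0,0],[0,0,0],[0,0,0],[0,0,0],[0,0,0]], jaw=[94,94,94,94,94,94,94,94])

```text
time: 24.78
position: [420.6, 124.7, 108.1]
orientation: [-0.0, 1.0, -0.002, 0.001]
ft_force: [-0.2, 0.6, -0.5]
grip_width: 1.004
gripper_force: 0.0
```

```bash
python3 -c "
from h import *
survey('w9')"
```

```text
t 24.78 [420.6 124.7 108.1] [-0.     1.    -0.002  0.001] F [-0.2  0.6 -0.5] w 94.4 gf 0.0
wrist [419.9 125. ] [64. 65.] [421.4 125.4] [28. 28.] [420.6 125.5]
wrist [442.6 -92.2] [22. 63.] [438.2 -92.4]
wrist [417.9 341. ] [37. 59.] [415.6 342.8]
top [674.  145.4]
top [417.7 352.9]
top [ 441.2 -112.8]
top [640.7 134.3]
top [420.6 115.2]
scene [ 445.2 -112.1]
scene [415.8 353.6]
scene [421.9 125.5]
scene [715.  137.5]
scene [667.4 134.1]
scene [625.4 162. ]
```

>>> step_arm(linear=[[0,-0.007,0.2],[0,0,0.3],[0,0,0.22],[0,0,0.07],[0,0,0],[0,0,0],[0,0,0],[0,0,0]], turn=[[0,0,0],[0,0,0],[0,0,0],[0,0,0],[0,0,0],[0,0,0],[0,0,0],[0,0,0]], jaw=[94,94,94,94,50,50,50,50])

```text
time: 25.75
position: [421.0, 126.9, 13.5]
orientation: [-0.0, 1.0, -0.0, 0.001]
ft_force: [0.1, 0.1, 0.3]
grip_width: 0.755
gripper_force: 0.0
```

>>> step_arm(linear=[[0,0,0],[0,0,0],[0,0,-0.15],[0,0,-0.3],[0,0,-0.3],[0,0,-0.1],[0,0,0]], turn=[[0,0,0],[0,0,0],[0,0,0],[0,0,0],[0,0,0],[0,0,0],[0,0,0]], jaw=[50,50,50,50,50,50,50])

```text
time: 26.33
position: [421.5, 126.9, 117.3]
orientation: [-0.001, 1.0, -0.0, 0.003]
ft_force: [0.6, 0.8, -1.7]
grip_width: 0.63
gripper_force: 25.0
```

>>> step_arm(linear=[[0.117,-0.3,0],[0.117,-0.3,0],[0.117,-0.3,0],[0.117,-0.3,0],[0.117,-0.3,0],[0,0,0],[0,0,0],[0,0,0]], turn=[[0,0,0],[0,0,0],[0,0,0],[0,0,0],[0,0,0],[0,0,0],[0,0,0],[0,0,0]], jaw=[50,50,50,50,50,50,50,50])

```text
time: 27.0
position: [489.6, 305.9, 112.6]
orientation: [0.001, 1.0, -0.0, -0.001]
ft_force: [0.4, 0.1, -1.8]
grip_width: 0.625
gripper_force: 25.0
```

>>> step_arm(linear=[[0,0,0.25],[0,0,0.3],[0,0,0.15],[0,0,0.05],[0,0,0],[0,0,0]], turn=[[0,0,0],[0,0,0],[0,0,0],[0,0,0],[0,0,0],[0,0,0]], jaw=[50,50,50,50,50,50])

```text
time: 27.5
position: [490.9, 306.2, 25.2]
orientation: [-0.0, 1.0, -0.001, 0.0]
ft_force: [0.1, 0.1, -0.9]
grip_width: 0.624
gripper_force: 25.0
```

>>> step_arm(linear=[[0,0,0.042],[0,0,0],[0,0,0],[0,0,0],[0,0,0],[0,0,-0.1],[0,0,-0.3],[0,0,-0.35]], turn=[[0,0,0],[0,0,0],[0,0,0],[0,0,0],[0,0,0],[0,0,0],[0,0,0],[0,0,0]], jaw=[50,76,76,76,76,76,76,94])

```text
time: 28.17
position: [489.3, 306.0, 108.9]
orientation: [0.001, 1.0, -0.0, -0.002]
ft_force: [0.9, -0.0, 0.6]
grip_width: 0.85
gripper_force: 0.0
```

>>> step_arm(linear=[[-0.037,0.316,0],[-0.037,0.316,0],[-0.037,0.316,0],[-0.037,0.316,0],[-0.037,0.316,0],[-0.037,0.316,0],[-0.037,0.316,0],[-0.037,0.316,0]], turn=[[0,0,0],[0,0,0],[0,0,0],[0,0,0],[0,0,0],[0,0,0],[0,0,0],[0,0,0]], jaw=[94,94,94,94,94,94,94,94])

```text
time: 28.83
position: [454.3, 1.6, 109.9]
orientation: [0.0, 1.0, -0.0, 0.001]
ft_force: [1.4, 0.1, 0.3]
grip_width: 0.998
gripper_force: 0.0
```

>>> step_arm(linear=[[-0.037,0.316,0],[-0.037,0.316,0],[-0.037,0.316,0],[0,0,0],[0,0,0]], turn=[[0,0,0],[0,0,0],[0,0,0],[0,0,0],[0,0,0]], jaw=[94,94,94,94,94])

```text
time: 29.25
position: [441.2, -112.0, 109.6]
orientation: [0.0, 1.0, -0.002, 0.0]
ft_force: [0.2, 1.1, 0.1]
grip_width: 1.001
gripper_force: 0.0
```

```bash
python3 -c "
from h import *
survey('w10')"
```

```text
t 29.25 [ 441.2 -112.   109.6] [ 0.     1.    -0.002  0.   ] F [0.2 1.1 0.1] w 94.1 gf 0.0
wrist [ 441.3 -111.5] [64. 65.] [ 442.8 -111.2] [27. 27.] [ 441.9 -111.3]
top [673.7 145.3]
top [490.4 306.3]
top [416.8 348.2]
scene [482.3 309.9]
scene [ 443.8 -113. ]
scene [665.7 135.4]
scene [413.9 353.1]
scene [625.3 162. ]
```

>>> step_arm(linear=[[0.007,-0.005,0.2],[0,0,0.3],[0,0,0.22],[0,0,0.08],[0,0,0],[0,0,0],[0,0,0],[0,0,0]], turn=[[0,0,0],[0,0,0],[0,0,0],[0,0,0],[0,0,0],[0,0,0],[0,0,0],[0,0,0]], jaw=[94,94,94,94,50,50,50,50])

```text
time: 30.22
position: [443.0, -110.1, 14.2]
orientation: [0.0, 1.0, -0.0, 0.001]
ft_force: [-0.3, -0.3, 0.2]
grip_width: 0.752
gripper_force: 0.0
```

>>> step_arm(linear=[[0,0,0],[0,0,0],[0,0,-0.15],[0,0,-0.3],[0,0,-0.3],[0,0,-0.1],[0,0,0]], turn=[[0,0,0],[0,0,0],[0,0,0],[0,0,0],[0,0,0],[0,0,0],[0,0,0]], jaw=[50,50,50,50,50,50,50])

```text
time: 30.8
position: [443.6, -110.4, 118.0]
orientation: [0.001, 1.0, -0.0, 0.003]
ft_force: [0.2, -0.2, -0.3]
grip_width: 0.624
gripper_force: 24.8
```

>>> step_arm(linear=[[-0.015,-0.307,0],[-0.015,-0.307,0],[-0.015,-0.307,0],[-0.015,-0.307,0],[-0.015,-0.307,0],[0,0,0]], turn=[[0,0,0],[0,0,0],[0,0,0],[0,0,0],[0,0,0],[0,0,0]], jaw=[50,50,50,50,50,50])

```text
time: 31.3
position: [432.0, 78.8, 113.6]
orientation: [-0.0, 1.0, 0.002, -0.001]
ft_force: [-0.4, -0.9, -1.1]
grip_width: 0.623
gripper_force: 24.8
```

>>> step_arm(linear=[[-0.015,-0.307,0],[-0.015,-0.307,0],[-0.015,-0.307,0],[-0.015,-0.307,0],[-0.015,-0.307,0],[0,0,0],[0,0,0]], turn=[[0,0,0],[0,0,0],[0,0,0],[0,0,0],[0,0,0],[0,0,0],[0,0,0]], jaw=[50,50,50,50,50,50,50])

```text
time: 31.88
position: [423.5, 259.3, 113.2]
orientation: [0.001, 1.0, 0.001, -0.001]
ft_force: [0.3, 0.0, -0.6]
grip_width: 0.625
gripper_force: 24.8
```

```bash
python3 -c "
from h import *
s=st(); d=cam('wrist')
for m,w,o in rolls('wrist',d): print(np.round(m),np.round(w,1))
cv2.imwrite('pics/w11.png',d['frame'][:,:,::-1])"
```

```text
t 31.88 [423.5 259.3 113.2] [ 0.001  1.     0.001 -0.001] F [ 0.3  0.  -0.6] w 58.8 gf 24.8
[158. 203.] [417.  351.8]
[201. 122.] [491.7 308. ]
[256. 233.] [387.  258.1]
```

View pics/w11.png

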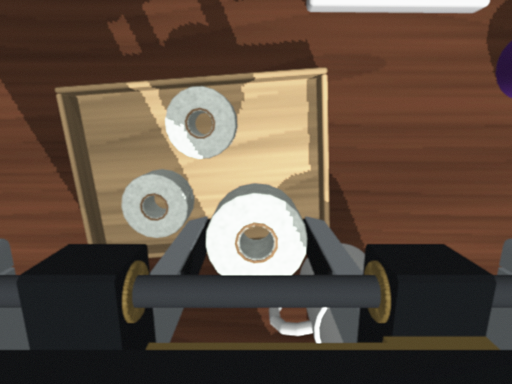

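The tray holds two rolls upright at (157,203) and (200,122), and the third is gripped above it. The mug rim shows near (340,260), so I'll check finger clearance.

```bash
python3 -c "
from h import *
d=cam('wrist')
for p in [(345,245),(330,245),(362,255)]: print([np.round(atz(d,*p,z)[:2]) for z in (30,85)])
for c in('top','scene'):
  D=cam(c)
  for o in vision.outline_of(c,'mug')[:1]:
    b=o['box']; ys,xs=np.nonzero(o['region']); print(c,b,np.round(atz(D,xs.mean(),ys.mean(),43)[:2]))
D=cam('top'); print([np.round(atz(D,x/1.5625,y/1.5625,85)) for x,y in((257,398),(285,422),(255,445),(228,422))])"
```

```text
[array([378., 172.]), array([402., 190.])]
[array([379., 186.]), array([402., 201.])]
[array([368., 155.]), array([394., 176.])]
top [134.4, 253.5, 49.7, 35.9] [326. 176.]
scene [281.1, 131.8, 34.1, 37.5] [323. 179.]
[array([367., 166.,  85.]), array([332., 116.,  85.]), array([292., 160.,  85.]), array([325., 208.,  85.])]
```

>>> step_arm(linear=[[0.02,0.015,0.2],[0,0,0.3],[0,0,0.2],[0,0,0.07],[0,0,0],[0,0,0]], turn=[[0,0,0],[0,0,0],[0,0,0],[0,0,0],[0,0,0],[0,0,0]], jaw=[50,50,50,50,50,50])

```text
time: 32.78
position: [427.3, 256.8, 23.2]
orientation: [-0.0, 1.0, -0.0, 0.0]
ft_force: [0.5, 0.5, -0.4]
grip_width: 0.627
gripper_force: 24.8
```

>>> step_arm(linear=[[0,0,0.01],[0,0,0],[0,0,0],[0,0,0],[0,0,0],[0,0,-0.1],[0,0,-0.3],[0,0,-0.34]], turn=[[0,0,0],[0,0,0],[0,0,0],[0,0,0],[0,0,0],[0,0,0],[0,0,0],[0,0,0]], jaw=[50,76,76,76,76,76,76,76])

```text
time: 33.45
position: [425.6, 256.1, 109.7]
orientation: [0.001, 1.0, -0.0, -0.002]
ft_force: [0.5, 0.2, 0.3]
grip_width: 0.806
gripper_force: 0.0
```

```bash
python3 - <<'E'
from h import *
s,D=survey('w12')
sc=D['scene']
a=cv2.resize(sc['frame'][120:290,210:410],(706,600),interpolation=cv2.INTER_CUBIC)
cv2.imwrite("pics/s12.png",a[:,:,::-1])
E
```

```text
t 33.45 [425.6 256.1 109.7] [ 0.001  1.    -0.    -0.002] F [0.5 0.2 0.3] w 75.7 gf 0.0
wrist [418.2 353.1] [2. 4.] [428.5 325.6]
wrist [491.8 308. ] [67. 73.] [491.2 305.5] [31. 32.] [491.2 307.2]
wrist [425.3 256.3] [64. 66.] [426.5 256.6] [28. 29.] [425.8 256.7]
top [673.9 143.7]
top [500.1 303.4]
top [642.5 130.7]
top [409.2 244.8]
scene [412.6 352.9]
scene [626.7 163. ]
scene [482.9 308.9]
scene [667.3 137.4]
scene [423.8 259.1]
```

View pics/s12.png

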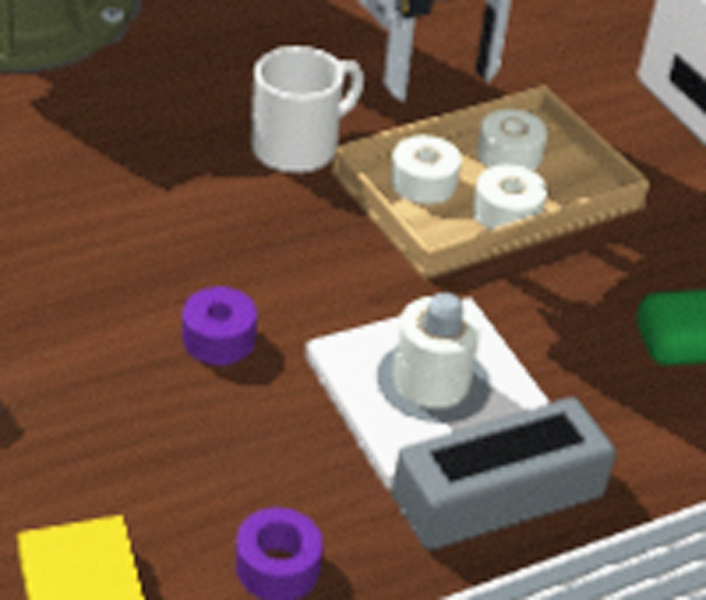

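All five rolls are sorted: two on the spindle and three upright in the tray. Next is the key sequence.

>>> step_arm(linear=[[0.0647,0.313,0],[0.0647,0.313,0],[0.0647,0.313,0],[0.0647,0.313,0],[0.0647,0.313,0],[0.0647,0.313,0],[0.0647,0.313,0],[0.0647,0.313,0]], turn=[[0,0,0],[0,0,0],[0,0,0],[0,0,0],[0,0,0],[0,0,0],[0,0,0],[0,0,0]], jaw=[0,0,0,0,0,0,0,0])

```text
time: 34.42
position: [488.1, -45.7, 108.7]
orientation: [-0.0, 1.0, -0.0, -0.001]
ft_force: [1.0, 1.4, 0.1]
grip_width: 0.278
gripper_force: 0.0
```

>>> step_arm(linear=[[0.0647,0.313,0],[0.0647,0.313,0],[0.0647,0.313,0],[0.0647,0.313,0],[0.0647,0.313,0],[0.0647,0.313,0],[0.0647,0.313,0],[0.0647,0.313,0]], turn=[[0,0,0],[0,0,0],[0,0,0],[0,0,0],[0,0,0],[0,0,0],[0,0,0],[0,0,0]], jaw=[0,0,0,0,0,0,0,0])

```text
time: 35.08
position: [550.0, -346.0, 108.0]
orientation: [-0.001, 1.0, -0.0, -0.001]
ft_force: [1.1, 0.5, -0.5]
grip_width: 0.008
gripper_force: 0.0
```

>>> step_arm(linear=[[0.0647,0.313,0],[0,0,0],[0,0,0],[0,0,0]], turn=[[0,0,0],[0,0,0],[0,0,0],[0,0,0]], jaw=[0,0,0,0])

```text
time: 35.42
position: [557.8, -381.1, 108.2]
orientation: [-0.001, 1.0, -0.0, -0.001]
ft_force: [0.1, -0.8, -1.0]
grip_width: 0.009
gripper_force: 0.0
```

>>> step_arm(linear=[[0,0.008,0.15],[0,0,0.14],[0,0,0],[0,0,0]], turn=[[0,0,0],[0,0,0],[0,0,0],[0,0,0]], jaw=[0,0,0,0])

```text
time: 35.75
position: [558.2, -381.5, 74.7]
orientation: [-0.001, 1.0, 0.0, -0.001]
ft_force: [-0.6, -0.3, 0.6]
grip_width: 0.007
gripper_force: 0.0
```

>>> step_arm(linear=[[0,0,0.125],[0,0,0.05],[0,0,0.03],[0,0,0.017],[0,0,0.01],[0,0,0],[0,0,0]], turn=[[0,0,0],[0,0,0],[0,0,0],[0,0,0],[0,0,0],[0,0,0],[0,0,0]], jaw=[0,0,0,0,0,0,0])

```text
time: 36.33
position: [558.6, -382.8, 48.0]
orientation: [0.0, 1.0, -0.0, 0.0]
ft_force: [-0.4, 3.6, 3.3]
grip_width: 0.003
gripper_force: 2.0
```

>>> step_arm(linear=[[0,0,0.017],[0,0,0.008],[0,0,0],[0,0,0]], turn=[[0,0,0],[0,0,0],[0,0,0],[0,0,0]], jaw=[0,0,0,0])

```text
time: 36.67
position: [558.8, -383.1, 46.1]
orientation: [0.0, 1.0, -0.0, 0.001]
ft_force: [-3.5, 5.2, 15.1]
grip_width: 0.008
gripper_force: 7.9
```

>>> step_arm(linear=[[0,0,-0.125],[0,0,-0.125],[-0.045,-0.212,0],[-0.045,-0.212,0],[0,0,0],[0,0,0]], turn=[[0,0,0],[0,0,0],[0,0,0],[0,0,0],[0,0,0],[0,0,0]], jaw=[0,0,0,0,0,0])

```text
time: 37.17
position: [547.6, -331.5, 74.5]
orientation: [0.0, 1.0, 0.0, 0.0]
ft_force: [0.3, -0.2, 0.7]
grip_width: 0.004
gripper_force: 0.0
```

>>> step_arm(linear=[[0,0,0.125],[0,0,0.05],[0,0,0.04],[0,0,0.02],[0,0,0.015],[0,0,0],[0,0,0]], turn=[[0,0,0],[0,0,0],[0,0,0],[0,0,0],[0,0,0],[0,0,0],[0,0,0]], jaw=[0,0,0,0,0,0,0])

```text
time: 37.75
position: [547.6, -332.8, 46.0]
orientation: [0.0, 1.0, -0.001, 0.0]
ft_force: [-7.8, 1.8, 16.4]
grip_width: 0.006
gripper_force: 8.2
```

Yellow is down. Next blue, checking each press.

>>> step_arm(linear=[[0,0,-0.125],[0,0,-0.125],[0.045,0.212,0],[0.045,0.212,0],[0,0,0],[0,0,0]], turn=[[0,0,0],[0,0,0],[0,0,0],[0,0,0],[0,0,0],[0,0,0]], jaw=[0,0,0,0,0,0])

```text
time: 38.25
position: [557.9, -383.9, 73.7]
orientation: [-0.0, 1.0, -0.001, -0.0]
ft_force: [0.1, 0.3, -0.3]
grip_width: 0.008
gripper_force: 0.0
```

>>> step_arm(linear=[[0,0,0.125],[0,0,0.05],[0,0,0.04],[0,0,0.02],[0,0,0.015],[0,0,0],[0,0,0]], turn=[[0,0,0],[0,0,0],[0,0,0],[0,0,0],[0,0,0],[0,0,0],[0,0,0]], jaw=[0,0,0,0,0,0,0])

```text
time: 38.83
position: [558.2, -382.2, 46.1]
orientation: [-0.0, 1.0, -0.0, -0.0]
ft_force: [-8.7, 7.2, 15.9]
grip_width: 0.002
gripper_force: 7.8
```

>>> step_arm(linear=[[0,0,-0.125],[0,0,-0.125],[-0.06,-0.282,0],[-0.06,-0.282,0],[-0.06,-0.282,0],[0,0,0],[0,0,0]], turn=[[0,0,0],[0,0,0],[0,0,0],[0,0,0],[0,0,0],[0,0,0],[0,0,0]], jaw=[0,0,0,0,0,0,0])

```text
time: 39.42
position: [537.0, -279.9, 75.0]
orientation: [0.0, 1.0, 0.001, 0.0]
ft_force: [0.5, -1.3, 0.1]
grip_width: 0.006
gripper_force: 0.0
```

>>> step_arm(linear=[[0,0,0.125],[0,0,0.05],[0,0,0.04],[0,0,0.02],[0,0,0.015],[0,0,0],[0,0,0]], turn=[[0,0,0],[0,0,0],[0,0,0],[0,0,0],[0,0,0],[0,0,0],[0,0,0]], jaw=[0,0,0,0,0,0,0])

```text
time: 40.0
position: [537.0, -282.0, 46.1]
orientation: [0.0, 1.0, -0.001, 0.0]
ft_force: [-6.4, 4.3, 16.7]
grip_width: 0.003
gripper_force: 8.6
```

>>> step_arm(linear=[[0,0,-0.125],[0,0,-0.125],[-0.045,-0.212,0],[-0.045,-0.212,0],[0,0,0],[0,0,0]], turn=[[0,0,0],[0,0,0],[0,0,0],[0,0,0],[0,0,0],[0,0,0]], jaw=[0,0,0,0,0,0])

```text
time: 40.5
position: [526.1, -230.1, 74.6]
orientation: [0.0, 1.0, 0.0, 0.0]
ft_force: [0.3, -0.2, 0.2]
grip_width: 0.003
gripper_force: 0.0
```

>>> step_arm(linear=[[0,0,0.125],[0,0,0.05],[0,0,0.04],[0,0,0.02],[0,0,0.015],[0,0,0],[0,0,0]], turn=[[0,0,0],[0,0,0],[0,0,0],[0,0,0],[0,0,0],[0,0,0],[0,0,0]], jaw=[0,0,0,0,0,0,0])

```text
time: 41.08
position: [526.2, -231.2, 46.0]
orientation: [0.0, 1.0, -0.001, 0.0]
ft_force: [-8.3, 1.0, 18.9]
grip_width: 0.005
gripper_force: 9.2
```

>>> step_arm(linear=[[0,0,-0.15],[0,0,-0.3],[0,0,-0.3],[0,0,-0.3],[0,0,0],[0,0,0]], turn=[[0,0,0],[0,0,0],[0,0,0],[0,0,0],[0,0,0],[0,0,0]], jaw=[0,0,0,0,0,0])

```text
time: 41.58
position: [526.7, -231.1, 172.2]
orientation: [0.001, 1.0, -0.0, 0.002]
ft_force: [0.0, 0.4, -0.8]
grip_width: 0.006
gripper_force: 0.0
```

```bash
python3 - <<'E'
from h import *
st(); D=cam('scene')
for m,w,o in rolls('scene',D): print(np.round(w,1))
cv2.imwrite("pics/s13.png",cv2.resize(D['frame'][110:300,90:410],(800,475),interpolation=cv2.INTER_CUBIC)[:,:,::-1])
E
```

```text
t 41.58 [ 526.7 -231.1  172.2] [ 0.001  1.    -0.     0.002] F [ 0.   0.4 -0.8] w 0.6 gf 0.0
[424.6 258.8]
[627.9 157.9]
[413.4 352.8]
[484. 310.]
[665. 134.]
```

View pics/s13.png

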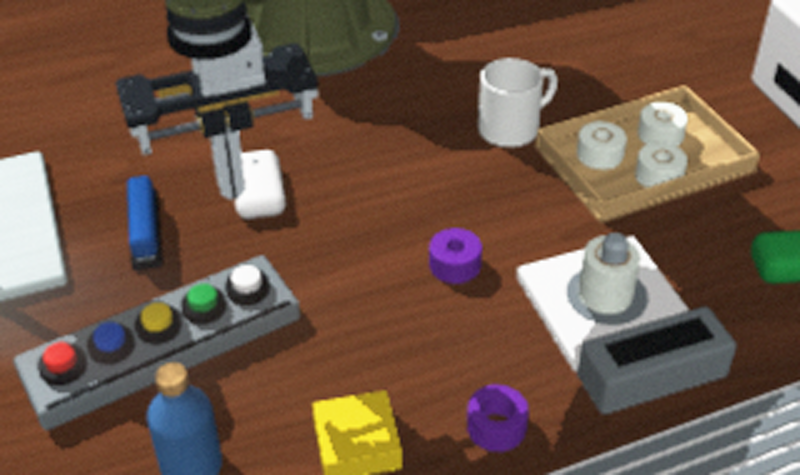

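The final view shows two rolls stacked on the spindle (610,275), three in the tray (630,145), all keys up and the other things in place.

```bash
python3 -c "
from bench import r
print(r.hand_in())"
```

```text
the job is handed in; nothing more can be done
None
```

I handed the job in at about 42 s: white then yellow pressed, the two wide-core rolls on the spindle, the three narrow-core rolls in the tray, then blue, yellow, blue, green, white keyed in; red was never pressed and nothing else on the desk was moved.

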